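# Click a socket onto the square drive of a bench torque tester

## Task

Pick up the loose steel socket and fit it over the upright square drive of the torque tester, turning it by feel until the square drops in, then press it down fully home so that the drive's spring ball clicks into the socket, and let go. The tester's load cell is delicate: never push down on the drive with more than about 25 N. Leave the bottles and the filter standing where they are.

Things in the scene. Friction and masses are not known exactly. Their poses are not given: they have to be found in the camera images.
- socket_centre (a point): Dark steel socket: round, 40 mm in diameter, 60 mm tall, about 0.25 kg, standing loose on the bench, square hole down. This point is its centre, 30 mm above its lower face; z is its axis (up). The flats of the square hole are square to this frame's x and y, and four red marks on the top rim show the same four directions; a quarter turn makes no difference. The hexagon recess on top is not used.
- socket_mouth (a point): Centre of the socket's lower face, where the square drive hole opens: 20.2 mm across the flats, 26 mm deep, mouth chamfered 1.3 mm. Each of its four walls has a detent groove for the ball, centred 11 mm above the lower face. Axes as socket_centre's.
- tester: Torque tester fixed to the bench: grey housing on a dark base plate 150 x 120 mm, sloping display towards its -x, housing top 56 mm high, with a round sprung head, 50 mm across, that carries the upright square drive. Origin on the bench under the drive's axis, z up.
- drive_tip (a point): Centre of the tip face of the steel drive, 86 mm above the bench while unloaded. The drive is 19 mm across the flats, its tip chamfered 2.5 mm. Axes are the housing's, not the square's: the square has stopped askew, its flats turned by an unknown 15 to 75 degrees from the housing's sides, which must be seen or felt. It does not turn under less than 2 N m.
- drive_shoulder (a point): Centre of the shoulder at the root of the drive, 62 mm above the bench while unloaded, 24 mm below the tip; it sinks with the head. A socket that is fully home has its lower face on this shoulder.
- ball (a joint): Spring ball, 10 mm in diameter, in one face of the drive, 11 mm above the shoulder, standing 3.2 mm out. Value 0 m: out; up to 0.0034 m: pushed in. The socket's mouth meets it with about 9 mm of the drive inside; from there 5 to 12 N of push (more than the socket's weight) is needed until, at the shoulder, the ball springs out into the socket's groove.
- amber_bottle_centre (a point): Amber sample bottle with black cap, 48 mm across, 100 mm tall, standing left of the tester; its centre.
- filter_centre (a point): White round inline filter, 48 mm across, 46 mm tall, standing in front of and to the right of the tester; its centre.
- wash_bottle_centre (a point): White wash bottle with blue cap and bent spout, about 86 mm across, 237 mm tall, standing at the back; a point on its axis 100 mm above its base.
- head (a joint): Sinking of the sprung head, with the drive on it, under a push from above: 0 m unloaded, 1 mm for every 8 N (the socket's own weight sinks it 0.3 mm). More than 3.2 mm (about 25 N) overloads the load cell.

How it is judged:
On the way:
1. the socket is lifted clear of the bench (height (world z) of socket_mouth above 0.03 m), for 0.1 s.
At the end, for the whole second after the job is handed in: The socket is upright on the drive, its lower face within 2 mm of the shoulder and within 3 mm of the drive's axis, tilted less than 0.06 rad, the spring ball is out in its groove (less than 1 mm pushed in), and the socket is released (z of socket_mouth in the frame of drive_shoulder below 0.002 m and horizontal distance between socket_mouth and drive_shoulder below 0.003 m and angle between socket_centre's own z axis and vertical below 0.06 rad and value of joint ball below 0.001 m and contact force between the fingers and anything else below 0.1 N); the robot touches nothing.
It fails at once if the drive is pushed down with more than about 25 N (its head sinks more than 3.2 mm) (value of joint head above 0.0032 m).
It fails at once if a bystander is pushed more than 20 mm or knocked over (distance of any of amber_bottle_centre, filter_centre, wash_bottle_centre from where it was at the start of the episode above 0.02 m).
It also fails if it takes over 64 s, if anything falls off the work surface, if the arm or the gripper's body presses on something with over 40 N, if the wrist force passes 120 N, or if a joint passes its speed limit or range.

## Robot

A 7-joint arm with a two-finger parallel gripper is mounted at the origin on a cart in front of the work surface, level with it; the furniture and walls round the work are solid. World frame = base frame: x ahead of the robot, y to its left, z up, the work surface at z = 0. Lengths are in m, angles in rad, forces in N, time in s.
With the tool pointing down it reaches from about 0.425 to 0.925 m from the base axis. Payload 6.8 kg.
Tool frame: the origin (TCP) lies at the centre of the arm's flange, where the gripper is bolted on; the fingertips stand 173 mm ahead of it and the grasp point (between the pads) lies 155 mm ahead of it (finger_overhang is the distance from the TCP to the fingertips, in m); y points along the fingers, z is the direction in which the jaws open and shut, and the axes are right-handed (so a half turn about y gives the same grasp; the last joint's range is limited). The gripper opens to 85 mm and grips with 20 to 120 N. Pads are 22 mm wide; open, the fingers measure 114 mm over their backs; the gripper's body (76 mm by 85 mm) begins 54 mm behind the grasp point. The pads swing forward as they close: fully open they stand 13 mm farther back than shut.
Start: joints at [1.186, 0.477, 0.022, 1.555, -0.011, 1.109, -0.083], TCP at [0.184, -0.649, 0.405] pointing down, gripper open.
Joint ranges: [-2.96, 2.96], [-0.34, 2.1], [-1.41, 1.46], [0.24, 2.44], [-1.37, 4.51], [0.17, 1.92], [-2.96, 2.96]. Speed limits (rad/s): [2.39, 2.39, 3.14, 3.14, 3.14, 3.14, 3.14].

## Interface

Orientations are given as a rotation vector (axis times angle).
In Python, from bench import get_obs, grab_frame, hand_in, finger_overhang gives the robot as it stands. The module is installed in compiled form; this text tells all that it offers.
- The arm moves only by the shell command python3 -m jog 'ROWS' [FORCE]. ROWS is JSON, a list of rows, each a list of 3 entries, a list of its own where there are three numbers: the shift along the tool's x, y, z in cm, then the turn about the tool's y in rad, then the gripper command: -1 is fully open, 1 is shut, values between are in proportion. In form: [[[x, y, z], twist, gripper], ...]. A call has 1 to 10 rows; each row is the pose to reach, as a shift and turn from the pose commanded when the call began, along the tool's axes at that moment; what a row does not reach only later rows make up. A row lasts 1/8 s, in which the tool goes at most 62.5 mm and 10.7 degrees, less where a joint would pass 70% of its speed; a pose out of reach is approached as far as the arm can. A call with a gripper value outside its range is refused whole. The fingers move at their own pace and stop on an object; FORCE is the grip in N (left out, the last holds). Time passes only in rows, so rows that repeat a pose let the fingers close. It gives the time, the measured TCP pose, the force and the opening at its end, in the units of the state.
- get_obs(): the state, without advancing time (a new reading comes with each control period).
- grab_frame(name): name is "scene" or "top" or "wrist"; returns a dict with "image" (420x560x3 uint8, blue, green, red), "fx", "fy", "cx", "cy" (pixels), "origin" and "rotation" of the camera in the world. Camera axes: x right, y up, looking along -z (the intrinsics and any distortion apply to the point x, -y, -z); pixel columns grow to the right and rows downward; lengths in m; the calibration is good to about 2 mm. A picture is of the moment at which its call begins. There is no depth.
- hand_in(): hands the job in, once; it reports no verdict.
The state is a dict: "clock": time; "joints": joint angles; "qvel": joint speeds; "tau": joint torques, N m; "tcp_pos": TCP position; "orientation": TCP orientation; "contact_force": force on the tool from outside, world axes, zero at the start; "moment": the same for the moment, N m; "grip_width": finger opening in m.
Only numpy, scipy, OpenCV 4.12 (cv2) and the standard library are available. Lean on these libraries where they do the work, as an engineer would, in place of code of your own. Each camera call takes 0.05 s, during which the arm holds its last target.

## Working session

There is one attempt and no reset: what is moved stays moved. The work goes in short steps, Python scripts to look and compute and a shell command to move; the robot and the scene stay as the last step left them, time stands still between calls to the robot, and variables do not carry over. Pictures are saved under pics/ and viewed, and the job is handed in when it is done.

```bash
mkdir -p pics; ls
cat > h.py <<'E'
import numpy as np,cv2
from scipy.spatial.transform import Rotation as R
from bench import get_obs,grab_frame
def save(f,n): cv2.imwrite('pics/%s.png'%n,f['image'])
def ray(f,u,v):
    d=np.array([(u-f['cx'])/f['fx'],-(v-f['cy'])/f['fy'],-1.])
    return np.array(f['origin']),_rot(f)@d
def _rot(f):
    r=np.array(f['rotation']); return r if r.shape==(3,3) else R.from_rotvec(r).as_matrix()
def onz(f,u,v,z):
    o,d=ray(f,u,v); return o+d*(z-o[2])/d[2]
def proj(f,p):
    q=_rot(f).T@(np.array(p)-np.array(f['origin'])); return f['cx']+f['fx']*q[0]/-q[2], f['cy']-f['fy']*q[1]/-q[2]
E
python3 - <<'E'
from h import *
o=get_obs();print(o)
print(R.from_rotvec(o['orientation']).as_matrix().round(3))
for n in ['scene','top','wrist']:
    f=grab_frame(n);save(f,n+'0');print(n,{k:v for k,v in f.items() if k!='image'})
E
```

```text
pics
{'clock': 0.0, 'joints': array([ 1.18590804,  0.47778983,  0.02231411,  1.55643516, -0.01148556,
        1.10931514, -0.08309737]), 'qvel': array([-7.89894033e-06,  1.02945917e-03,  6.75204150e-04, -7.92869654e-04,
        1.52557965e-04,  1.10960241e-03,  8.08176061e-04]), 'tau': array([ 1.73452790e-04, -5.96455872e+01,  1.60830840e+00, -2.81193709e+01,
        1.24768488e-02,  9.39875812e-03,  9.05723027e-06]), 'tcp_pos': array([ 0.18440068, -0.64903859,  0.40373871]), 'orientation': array([-0.28924832,  2.07523284, -2.07151004]), 'contact_force': array([-0.74109946, -0.59631392,  0.1562676 ]), 'moment': array([ 0.05396421, -0.00468293,  0.0487592 ]), 'grip_width': 0.08543265207893845}
[[-0.962 -0.001  0.273]
 [-0.273  0.002 -0.962]
 [ 0.    -1.    -0.002]]
scene {'fx': 389.09534121510495, 'fy': 389.09534121510495, 'cx': 285.89422266848874, 'cy': 204.85002645188672, 'origin': array([ 0.27070732, -0.70701332,  0.48844631]), 'rotation': array([ 1.10894581, -0.21972005, -0.35804467])}
top {'fx': 524.4525400905133, 'fy': 524.4525400905133, 'cx': 272.7063652946408, 'cy': 212.6076905994479, 'origin': array([-0.14486061,  0.36154543,  1.05416157]), 'rotation': array([ 0.44777317, -0.66523579, -1.89551354])}
wrist {'fx': 363.77322107871487, 'fy': 363.77322107871487, 'cx': 281.6681755171471, 'cy': 202.42962857826504, 'origin': array([ 0.2661575 , -0.62628785,  0.37280816]), 'rotation': array([-0.28496244,  0.21757607, -1.28090558])}
```

View pics/scene0.png

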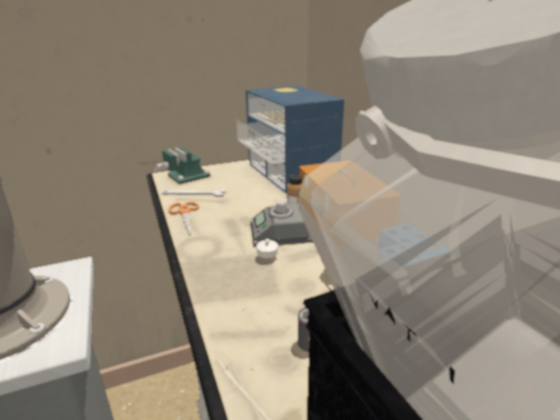

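View pics/top0.png

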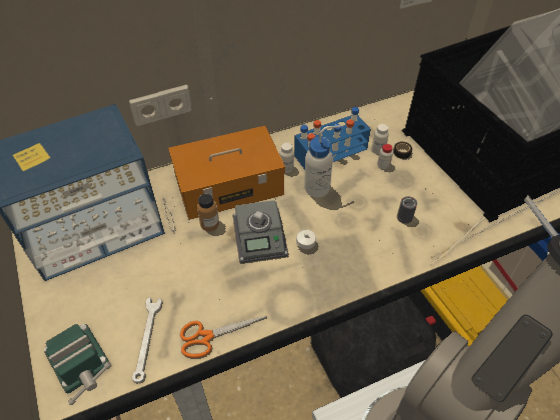

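View pics/wrist0.png

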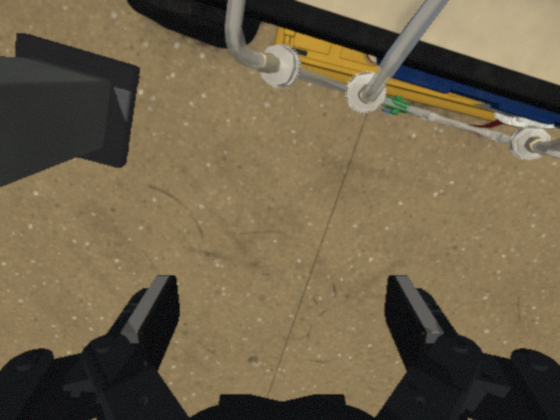

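The top view shows the socket at about (407,209), the tester drive at about (258,218), the filter at (306,240), the amber bottle at (208,212) and the wash bottle at (319,170). The arm blocks part of the scene view. The wrist view shows only floor.

Run:
```python
from h import *
f=grab_frame('top')
for n,u,v,z in [('sock top',406,201,.06),('sock base',408,218,0),('drive tip',258,215,.086),('filter top',306,236,.046),('amber cap',207,201,.1),('wash',319,145,.237),('box corner',283,178,0.1),('tester corner',236,262,0),('tester corner2',288,252,0)]:
    print(n,onz(f,u,v,z).round(3))
im=f['image']
c=cv2.resize(im[170:270,190:330],None,fx=5.5,fy=5.5,interpolation=cv2.INTER_CUBIC);cv2.imwrite('pics/c1.png',c)
c=cv2.resize(im[180:240,370:450],None,fx=8,fy=8,interpolation=cv2.INTER_CUBIC);cv2.imwrite('pics/c2.png',c)
```

```text
sock top [ 0.497 -0.268  0.06 ]
sock base [ 0.485 -0.28   0.   ]
drive tip [0.585 0.091 0.086]
filter top [ 0.509 -0.     0.046]
amber cap [0.663 0.19  0.1  ]
wash [ 0.601 -0.068  0.237]
box corner [ 0.658 -0.006  0.1  ]
tester corner [0.537 0.171 0.   ]
tester corner2 [0.513 0.045 0.   ]
```

View pics/c1.png

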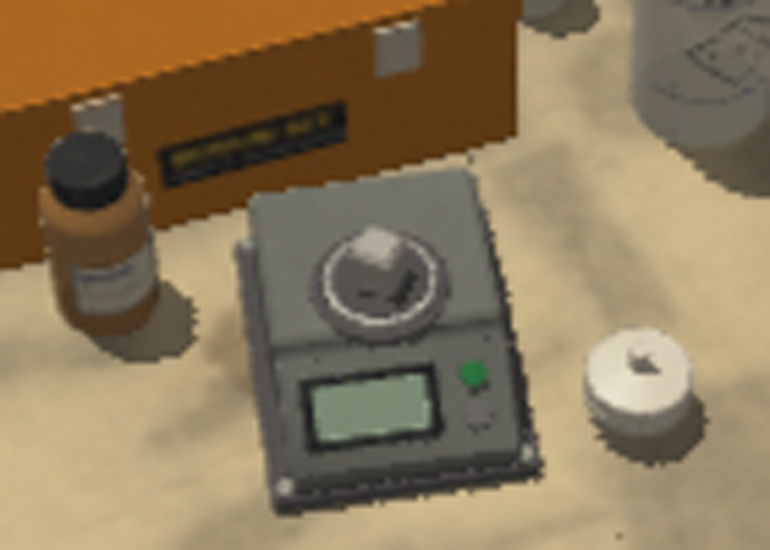

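View pics/c2.png

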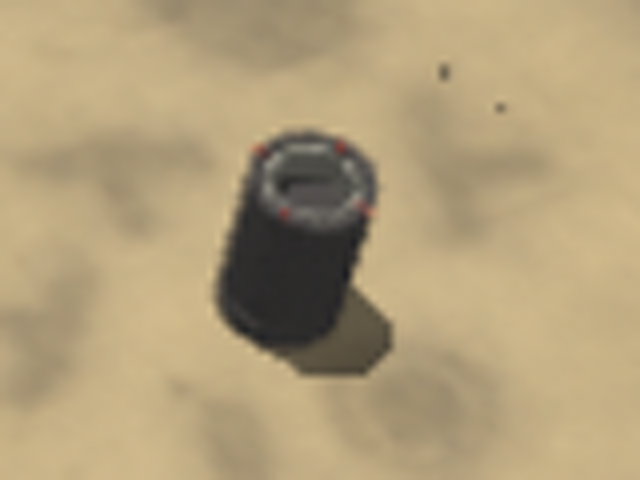

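Run:
```python
from h import *
f=grab_frame('top')
for n,u,v,z in [('crate bl',410,135,0),('crate tl',421,55,.2),('crate front bottom',497,240,0),('crate front top',515,135,.2),('tablefront',560,220,0),('tablefront',420,268,0),('tablefront',120,365,0)]:
    print(n,onz(f,u,v,z).round(3))
P=[onz(f,370+a/8,180+b/8,.06) for a,b in [(260,150),(341,147),(369,211),(285,213)]]
c=np.mean(P,0);print(c,[np.degrees(np.arctan2(*(p-c)[[1,0]])).round(1) for p in P],[np.linalg.norm(p-c).round(4) for p in P])
Q=[onz(f,190+a/5.5,170+b/5.5,.086) for a,b in [(377,225),(405,243),(388,265),(358,245)]]
c=np.mean(Q,0);print(c,[np.degrees(np.arctan2(*(p-c)[[1,0]])).round(1) for p in Q],[np.linalg.norm(p-c).round(4) for p in Q])
s=grab_frame('scene');print('scene dir',-_rot(s)[:,2] if 0 else ray(s,280,210)[1])
w=grab_frame('wrist');
o=get_obs();T=R.from_rotvec(o['orientation']).as_matrix()
print('wrist cam in tool',T.T@(np.array(w['origin'])-o['tcp_pos']), (T.T@ray(w,w['cx'],w['cy'])[1]),o['clock'])
im=f['image'];cv2.imwrite('pics/c3.png',cv2.resize(im[20:260,380:560],None,fx=2.5,fy=2.5))
```

```text
crate bl [ 0.747 -0.455  0.   ]
crate tl [ 0.84  -0.505  0.2  ]
crate front bottom [ 0.337 -0.442  0.   ]
crate front top [ 0.477 -0.526  0.2  ]
tablefront [ 0.324 -0.629  0.   ]
tablefront [ 0.345 -0.223  0.   ]
tablefront [0.394 0.487 0.   ]
[ 0.48964944 -0.27285189  0.06      ] [np.float64(26.4), np.float64(-62.1), np.float64(-153.5), np.float64(116.7)] [np.float64(0.0191), np.float64(0.0171), np.float64(0.0195), np.float64(0.0171)]
[0.58505839 0.08744816 0.086     ] [np.float64(-11.3), np.float64(-109.3), np.float64(170.2), np.float64(67.8)] [np.float64(0.0111), np.float64(0.0099), np.float64(0.0116), np.float64(0.0103)]
scene dir [ 0.33181775  0.83240229 -0.44430627]
wrist cam in tool [-0.08489239  0.03114133  0.0004448 ] [ 3.27938452e-01  9.44699058e-01 -2.48994052e-04] 0.35
```

View pics/c3.png

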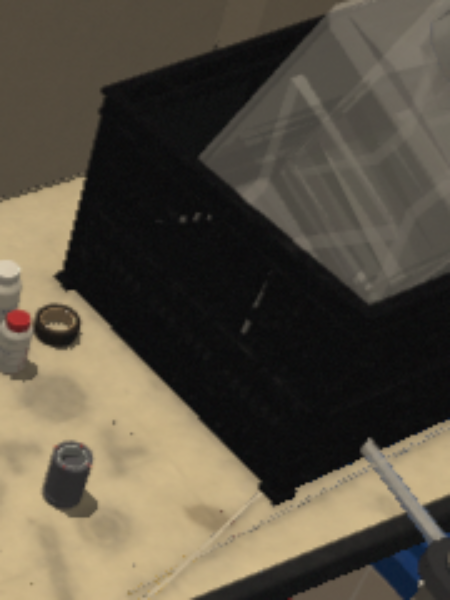

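Run:
```python
from h import *
f=grab_frame('top');im=f['image']
cv2.imwrite('pics/c4.png',cv2.resize(im[110:260,160:360],None,fx=4,fy=4,interpolation=cv2.INTER_CUBIC))
for z in (.2,.25,.3,.35): print(z,onz(f,421,55,z).round(3),onz(f,510,140,z).round(3))
print(onz(f,490,220,0),onz(f,406,133,0),get_obs()['clock'])
```

```text
0.2 [ 0.84  -0.505  0.2  ] [ 0.468 -0.504  0.2  ]
0.25 [ 0.782 -0.454  0.25 ] [ 0.432 -0.454  0.25 ]
0.3 [ 0.724 -0.403  0.3  ] [ 0.396 -0.403  0.3  ]
0.35 [ 0.667 -0.353  0.35 ] [ 0.36  -0.352  0.35 ]
[ 0.39526028 -0.46670616  0.        ] [ 0.75899285 -0.44893246  0.        ] 0.4
```

View pics/c4.png

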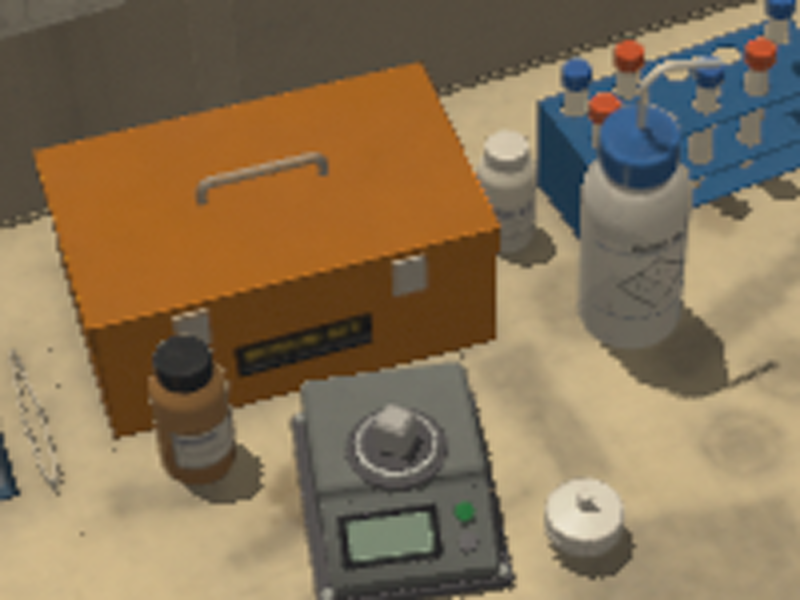

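Run:
```python
from h import *
f=grab_frame('top')
print(onz(f,284.2,195,0),onz(f,188.7,219.5,0))
for z in (.1,.12,.14,.16,.18):print(z,onz(f,284.7,167,z),onz(f,181,192,z))
for z in (.0,.02,.056): print('tester back r/l',z,onz(f,160+465/4,110+365/4,z),onz(f,160+303/4,110+383/4,z))
print('wash base',onz(f,160+635/4,110+330/4,0))
```

```text
[ 0.68447959 -0.0225475   0.        ] [0.70805419 0.2353882  0.        ]
0.1 [ 0.69029027 -0.02562786  0.1       ] [0.71598374 0.23844417 0.1       ]
0.12 [ 0.67278483 -0.01751239  0.12      ] [0.69793974 0.24102448 0.12      ]
0.14 [ 0.65527939 -0.00939693  0.14      ] [0.67989575 0.24360478 0.14      ]
0.16 [ 0.63777395 -0.00128146  0.16      ] [0.66185175 0.24618508 0.16      ]
0.18 [0.62026851 0.00683401 0.18      ] [0.64380776 0.24876538 0.18      ]
tester back r/l 0.0 [0.67313173 0.00553197 0.        ] [0.70198221 0.1085983  0.        ]
tester back r/l 0.02 [0.65761243 0.01228641 0.02      ] [0.68591555 0.11339732 0.02      ]
tester back r/l 0.056 [0.6296777 0.0244444 0.056    ] [0.65699556 0.12203556 0.056     ]
wash base [ 0.65514924 -0.11037509  0.        ]
```

```bash
python3 -m jog '[[[-1,0,-6],0,-1],[[-2,0,-12],0,-1],[[-2.6,0,-18],0,-1],[[-8,0,-20.5],0,-1],[[-14,0,-23],0,-1],[[-20,0,-26],0,-1],[[-26,0,-28.5],0,-1],[[-31,0,-30.6],0,-1],[[-35.5,0,-29],0,-1],[[-39.6,0,-27.8],0,-1]]' 60
python3 - <<'E'
from h import *
f=grab_frame('wrist');save(f,'w1');o=get_obs();print(o['clock'],o['tcp_pos'],o['joints'].round(2),o['contact_force'])
E
```

```text
clock: 1.7
tcp_pos: [0.4912, -0.273, 0.4051]
orientation: [-0.289, 2.072, -2.073]
contact_force: [0.2, -0.9, -0.7]
grip_width: 0.0854
1.75 [ 0.49580378 -0.27212627  0.40510167] [ 0.62  0.31 -0.28  1.81  0.1   1.03 -0.99] [ 5.87209734 -0.37358254  1.60589212]
```

View pics/w1.png

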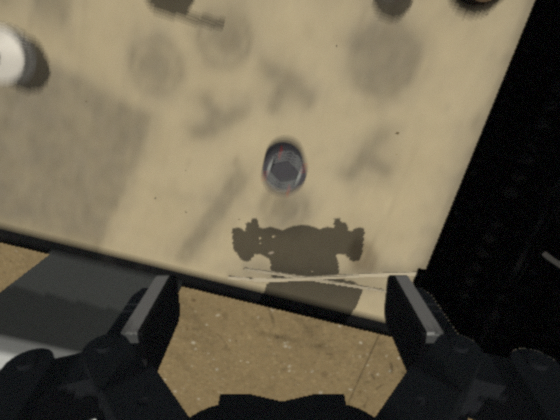

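The wrist view shows the socket at about (285,165), slightly blurred because the arm was still settling. I'll take another frame now and measure from it.

Run:
```python
from h import *
grab_frame('wrist');f=grab_frame('wrist');o=get_obs();print(o['clock'],o['tcp_pos'],o['qvel'].round(3))
im=f['image'];c=im[110:220,220:350];cv2.imwrite('pics/w2.png',cv2.resize(c,None,fx=6,fy=5.4,interpolation=cv2.INTER_CUBIC))
b,g,r=[im[...,i].astype(int) for i in range(3)]
m=((r-g>40)&(r-b>40)).astype(np.uint8);m[:110]=0;m[220:]=0;m[:,:220]=0;m[:,350:]=0
n,l,s,ce=cv2.connectedComponentsWithStats(m);print(s[1:],ce[1:])
print(f['cx'],f['cy'],f['origin'])
```

```text
1.85 [ 0.4910776  -0.27298271  0.40445391] [ 0.027 -0.032  0.027  0.055  0.003  0.01   0.01 ]
[[278 158   3   6  13]
 [301 175   4   3  10]
 [262 183   4   3  10]
 [286 197   2   4   8]] [[278.76923077 160.46153846]
 [302.5        176.        ]
 [263.3        183.8       ]
 [286.5        198.5       ]]
281.6681755171471 202.42962857826504 [ 0.57511321 -0.2492447   0.37405283]
```

View pics/w2.png

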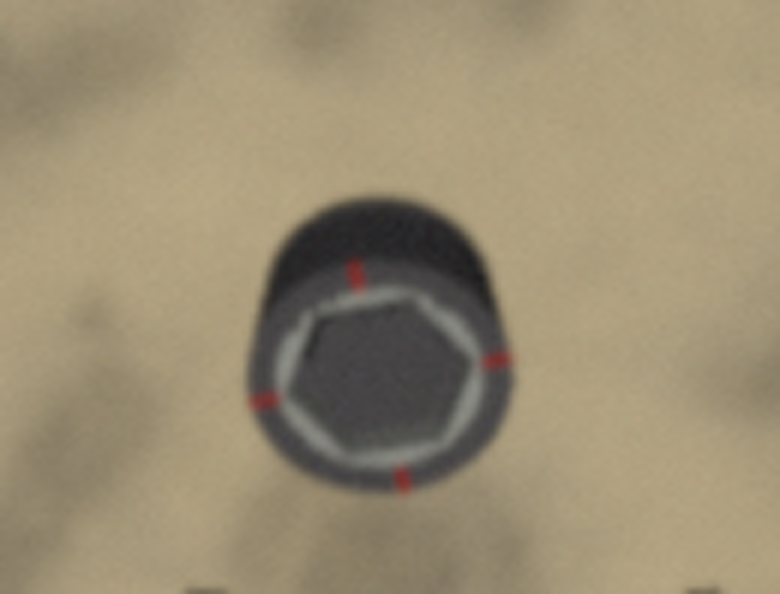

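The four red marks are clear at (279,160), (302,176), (263,184) and (287,199), around the socket's top rim.

Run:
```python
from h import *
f=grab_frame('wrist');o=get_obs();im=f['image']
b,g,r=[im[...,i].astype(int) for i in range(3)]
m=((r-g>40)&(r-b>40)).astype(np.uint8);m[:110]=0;m[240:]=0;m[:,:220]=0;m[:,350:]=0
n,l,s,ce=cv2.connectedComponentsWithStats(m)
P=np.array([onz(f,*x,.06) for x in ce[1:]]);c=P.mean(0)
print(c,[np.degrees(np.arctan2(*(p-c)[[1,0]])).round(1) for p in P],[np.linalg.norm(p-c).round(4) for p in P])
T=R.from_rotvec(o['orientation']).as_matrix();print(o['tcp_pos'],'tool off',T.T@(c-o['tcp_pos']),T.round(4).tolist(),o['contact_force'],o['qvel'].round(3),o['clock'])
```

```text
[ 0.49246246 -0.27426432  0.06      ] [np.float64(27.6), np.float64(-63.0), np.float64(117.8), np.float64(-152.5)] [np.float64(0.018), np.float64(0.0176), np.float64(0.0176), np.float64(0.0178)]
[ 0.48959305 -0.27349408  0.40435441] tool off [-0.00275267  0.34435185  0.0017351 ] [[-0.9617, -0.0007, 0.2741], [-0.2741, 0.0004, -0.9617], [0.0006, -1.0, -0.0006]] [ 0.23347463 -0.27464357  0.46829392] [ 0.02  -0.023  0.016  0.033  0.001  0.002  0.001] 1.9
```

```bash
python3 -m jog '[[[-0.3,5,0.2],0,-1],[[-0.3,10,0.2],0,-1],[[-0.3,15,0.2],0,-1],[[-0.3,18,0.2],0,-1],[[-0.3,20,0.2],0,-1],[[-0.3,20.6,0.2],0,-1],[[-0.3,20.6,0.2],0,-1]]'
python3 - <<'E'
from h import *
f=grab_frame('wrist');save(f,'w3');o=get_obs();print(o['clock'],o['tcp_pos'],o['contact_force'])
E
```

```text
clock: 2.78
tcp_pos: [0.4923, -0.2752, 0.1991]
orientation: [-0.288, 2.073, -2.074]
contact_force: [0.0, -1.0, -0.7]
grip_width: 0.0853
2.825 [ 0.49271838 -0.27522445  0.19961311] [-0.63437559  0.30690921  0.30102807]
```

View pics/w3.png

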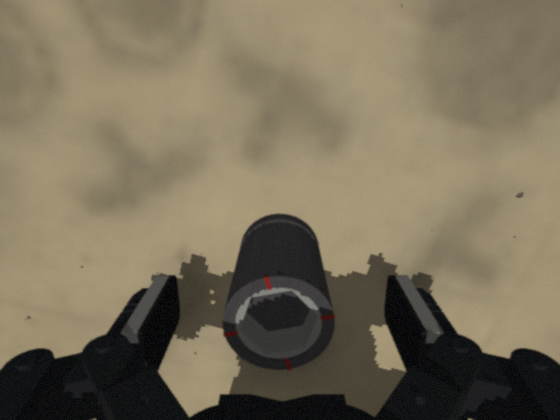

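The socket, at about (280,320), stands centred between the open fingers. I'll close the gripper on it.

```bash
python3 -m jog '[[[0,0,0],0,1],[[0,0,0],0,1],[[0,0,0],0,1],[[0,0,0],0,1],[[0,0,0],0,1],[[0,0,0],0,1]]' 80
python3 - <<'E'
from h import *
o=get_obs();print(o['contact_force'],o['moment'])
E
```

```text
clock: 3.58
tcp_pos: [0.4931, -0.2748, 0.1996]
orientation: [-0.288, 2.072, -2.074]
contact_force: [-1.9, 0.3, 5.8]
grip_width: 0.0382
[-1.90765583  0.33788403  5.82691645] [ 0.11609152  0.37346474 -0.05575372]
```

```bash
python3 -m jog '[[[0,-4,0],0,1],[[0,-9,0],0,1],[[-1,-14,-3],0,1],[[-2.5,-18,-8],0,1],[[-4,-20,-13.5],0,1],[[-6,-20,-19],0,1],[[-7.5,-20,-24.5],0,1],[[-9,-20,-30],0,1],[[-9.8,-20,-32.4],0,1],[[-9.8,-20,-32.4],0,1]]' 80
python3 - <<'E'
from h import *
grab_frame('wrist');grab_frame('wrist');f=grab_frame('wrist');save(f,'w4');o=get_obs();print(o['clock'],o['tcp_pos'],o['contact_force'],o['qvel'].round(3),o['grip_width'])
im=f['image'];cv2.imwrite('pics/w4c.png',cv2.resize(im[60:260,180:400],None,fx=3.6,fy=3,interpolation=cv2.INTER_CUBIC))
E
```

```text
clock: 4.82
tcp_pos: [0.4981, 0.0661, 0.3986]
orientation: [-0.294, 2.071, -2.07]
contact_force: [-0.0, -0.9, -2.2]
grip_width: 0.0382
4.975 [0.49851791 0.06233005 0.39838074] [-0.324057   -0.45211001 -2.52847824] [ 0.011 -0.     0.005 -0.    -0.    -0.001 -0.002] 0.038427340150079016
```

View pics/w4.png

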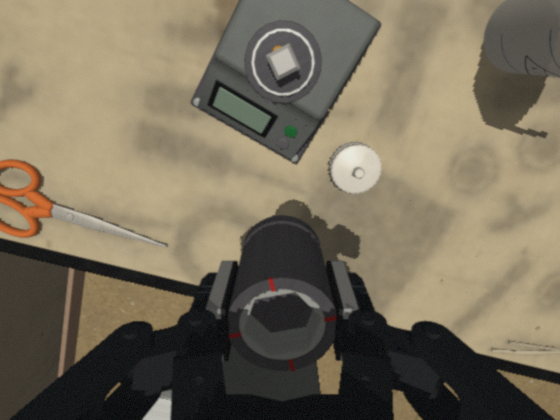

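The socket is held, with its marks at about (272,284), (330,320), (235,335) and (291,365). The drive is visible at about (283,62), with the ball in one face as a brown spot at about (277,48). I'll measure its square next.

Run:
```python
from h import *
f=grab_frame('wrist');im=f['image'];o=get_obs()
cv2.imwrite('pics/w5.png',cv2.resize(im[10:120,225:340],None,fx=6,fy=5.4,interpolation=cv2.INTER_CUBIC))
g=cv2.cvtColor(im,cv2.COLOR_BGR2GRAY)
sub=g[40:85,260:305]
for t in (135,150,165,180):
    m=(sub>t).astype(np.uint8)
    n,l,s,ce=cv2.connectedComponentsWithStats(m)
    # component nearest the centre
    i=l[22,23]
    cs,_=cv2.findContours((l==i).astype(np.uint8),cv2.RETR_EXTERNAL,cv2.CHAIN_APPROX_NONE)
    k=cs[0][:,0,:]+[260,40]
    W=np.array([onz(f,u,v,.086)[:2] for u,v in k],np.float32)
    print(t,i,s[i],cv2.minAreaRect((W*1000)))
T=R.from_rotvec(o['orientation']).as_matrix();print(T.round(4).tolist(),o['tcp_pos'])
r=im[...,2].astype(int);m=((r-im[...,1]>40)&(r-im[...,0]>40)).astype(np.uint8);m[:270]=0;m[380:]=0;m[:,:220]=0;m[:,345:]=0
n,l,s,ce=cv2.connectedComponentsWithStats(m);print(s[1:,4],ce[1:])
zt=o['tcp_pos'][2]-.1996+.06
P=np.array([onz(f,*x,zt) for x,a in zip(ce[1:],s[1:,4]) if a>8]);c=P.mean(0);print(c,[np.degrees(np.arctan2(*(p-c)[[1,0]])).round(1) for p in P],[np.linalg.norm(p-c).round(4) for p in P])
```

```text
135 3 [  6   4  30  31 544] ((591.176025390625, 88.65400695800781), (17.628620147705078, 16.693323135375977), 40.98488998413086)
150 3 [  9   6  26  29 454] ((590.8319091796875, 88.57772827148438), (16.482769012451172, 14.509481430053711), 41.70034408569336)
165 3 [  9   8  25  27 396] ((590.0242919921875, 87.8345718383789), (13.89026165008545, 13.878042221069336), 42.42750930786133)
180 2 [ 10   9  23  25 334] ((590.092529296875, 87.87826538085938), (12.783157348632812, 12.697981834411621), 42.628047943115234)
[[-0.9626, -0.0006, 0.2711], [-0.2711, -0.0008, -0.9626], [0.0008, -1.0, 0.0006]] [0.49856991 0.0621209  0.39843716]
[66 34 36 31] [[271.34848485 284.1969697 ]
 [330.         318.5       ]
 [234.55555556 334.97222222]
 [291.16129032 365.        ]]
[0.49863132 0.06175633 0.25883716] [np.float64(27.3), np.float64(-62.9), np.float64(117.8), np.float64(-152.7)] [np.float64(0.0178), np.float64(0.0175), np.float64(0.0175), np.float64(0.0176)]
```

View pics/w5.png

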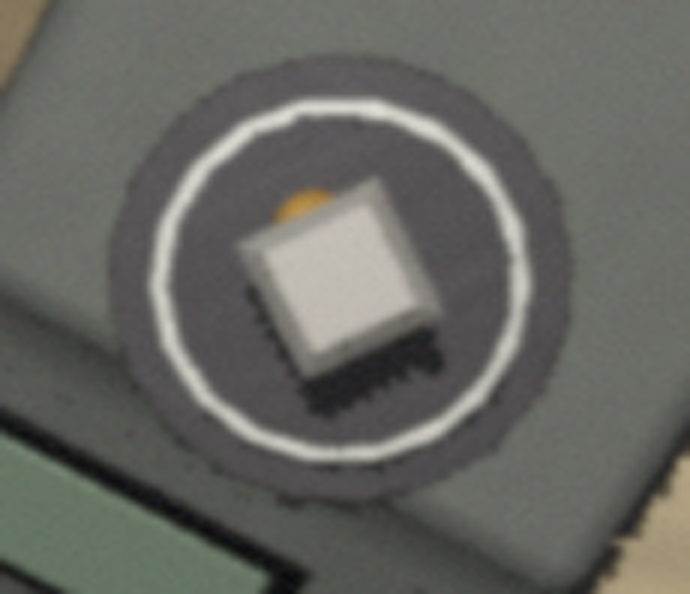

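```bash
python3 -m jog '[[[-4,2,0],-0.1,1],[[-7,4,0],-0.2,1],[[-9,6,0],-0.263,1],[[-9.5,8,0],-0.263,1],[[-9.5,9.8,0],-0.263,1],[[-9.5,9.8,0],-0.263,1],[[-9.5,9.8,0],-0.263,1],[[-9.5,9.8,0],-0.263,1]]' 80
python3 - <<'E'
from h import *
grab_frame('wrist');f=grab_frame('wrist');save(f,'w6');o=get_obs();print(o['clock'],o['tcp_pos'],o['contact_force'],o['moment'],o['qvel'].round(3))
im=f['image']
r=im[...,2].astype(int);m=((r-im[...,1]>40)&(r-im[...,0]>40)).astype(np.uint8);m[:270]=0;m[380:]=0;m[:,:220]=0;m[:,345:]=0
n,l,s,ce=cv2.connectedComponentsWithStats(m)
zt=o['tcp_pos'][2]-.1996+.06
P=np.array([onz(f,*x,zt) for x,a in zip(ce[1:],s[1:,4]) if a>8]);c=P.mean(0);print(c,[np.degrees(np.arctan2(*(p-c)[[1,0]])).round(1) for p in P],[np.linalg.norm(p-c).round(4) for p in P])
T=R.from_rotvec(o['orientation']).as_matrix();print(T.round(4).tolist())
t=grab_frame('top');cv2.imwrite('pics/t6.png',cv2.resize(t['image'][130:270,190:330],None,fx=4.2,fy=4.2,interpolation=cv2.INTER_CUBIC))
t=grab_frame('scene');save(t,'s6')
E
```

```text
clock: 6.02
tcp_pos: [0.5901, 0.0896, 0.3018]
orientation: [-0.528, 1.916, -1.917]
contact_force: [0.5, 0.3, -1.3]
grip_width: 0.0383
6.125 [0.59008929 0.08967141 0.30157593] [ 0.20987748 -0.44572401 -1.85390573] [ 0.02947134 -0.00366173  0.03294911] [-0.002  0.003  0.003  0.003 -0.001 -0.001 -0.001]
[0.59044492 0.08917244 0.16197593] [np.float64(42.5), np.float64(-47.7), np.float64(132.9), np.float64(-137.6)] [np.float64(0.0178), np.float64(0.0175), np.float64(0.0175), np.float64(0.0176)]
[[-0.8579, 0.0015, 0.5139], [-0.5139, 0.0, -0.8579], [-0.0013, -1.0, 0.0007]]
```

View pics/w6.png

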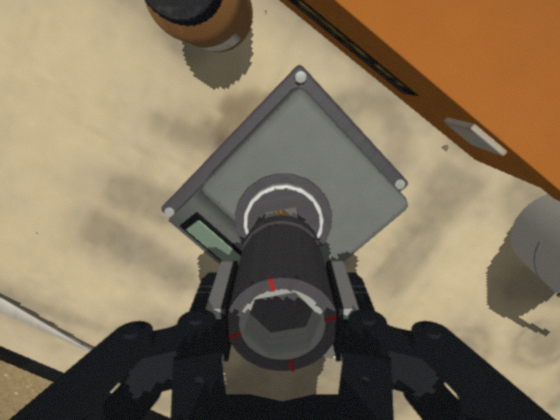

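View pics/t6.png

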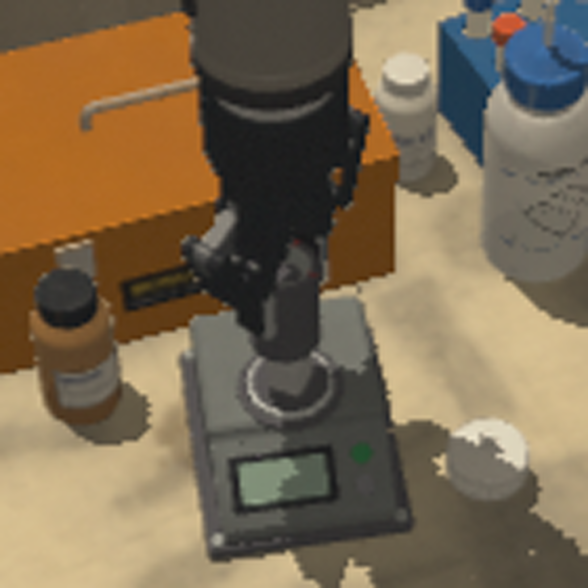

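View pics/s6.png

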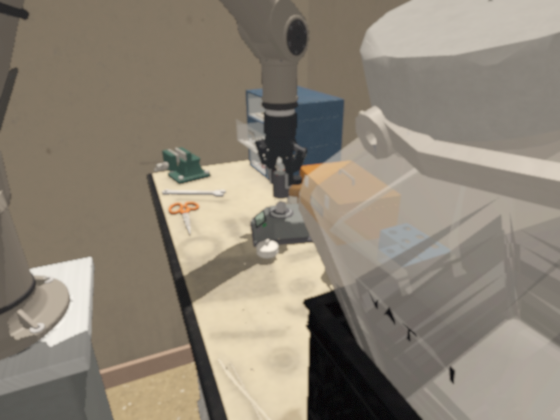

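The wrist view shows the socket just over the drive, with the ball peeking out at about (283,212). The top view confirms the socket is above the head. I'll correct about 1 mm sideways and descend.

```bash
python3 -m jog '[[[0.1,0.5,0.1],0,1],[[0.1,1.0,0.1],0,1],[[0.1,1.3,0.1],0,1],[[0.1,1.3,0.1],0,1]]' 80
python3 - <<'E'
from h import *
grab_frame('wrist');f=grab_frame('wrist');save(f,'w7');o=get_obs();print(o['clock'],o['tcp_pos'],o['contact_force'],o['moment'],o['qvel'].round(3))
im=f['image']
r=im[...,2].astype(int);m=((r-im[...,1]>40)&(r-im[...,0]>40)).astype(np.uint8);m[:270]=0;m[380:]=0;m[:,:220]=0;m[:,345:]=0
n,l,s,ce=cv2.connectedComponentsWithStats(m)
zt=o['tcp_pos'][2]-.1996+.06
P=np.array([onz(f,*x,zt) for x,a in zip(ce[1:],s[1:,4]) if a>8]);c=P.mean(0);print(c,[np.degrees(np.arctan2(*(p-c)[[1,0]])).round(1) for p in P])
E
```

```text
clock: 6.72
tcp_pos: [0.5895, 0.0883, 0.2872]
orientation: [-0.531, 1.917, -1.917]
contact_force: [0.4, -0.4, -2.1]
grip_width: 0.0385
6.825 [0.58968886 0.08830498 0.28768268] [-0.94470777 -1.06253377 -2.18076505] [ 0.01692152 -0.01084873 -0.03959088] [ 0.    -0.002 -0.001 -0.002  0.001  0.     0.001]
[0.58992668 0.08790044 0.14808268] [np.float64(42.6), np.float64(-47.6), np.float64(133.1), np.float64(-137.6)]
```

View pics/w7.png

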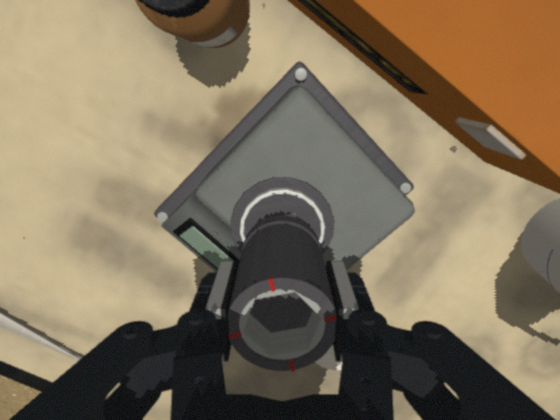

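The socket now sits at (0.5899, 0.0879), against the drive at (0.590, 0.0878). The flats are at 42.6° against 42.5°, and the mouth is about 2 mm above the tip. Next I'll feel downward in small steps.

```bash
python3 -m jog '[[[0,0.1,0],0,1],[[0,0.2,0],0,1],[[0,0.3,0],0,1],[[0,0.4,0],0,1]]' 80; python3 -m jog '[[[0,0,0],0,1],[[0,0,0],0,1]]'
```

```text
clock: 7.32
tcp_pos: [0.5897, 0.0882, 0.2837]
orientation: [-0.53, 1.917, -1.917]
contact_force: [-0.3, 0.0, -2.3]
grip_width: 0.0381
clock: 7.58
tcp_pos: [0.5896, 0.0882, 0.2837]
orientation: [-0.53, 1.917, -1.917]
contact_force: [0.5, -0.1, -2.2]
grip_width: 0.0382
```

```bash
python3 -m jog '[[[0,0.1,0],0,1],[[0,0.2,0],0,1],[[0,0.2,0],0,1]]'; python3 -m jog '[[[0,0.1,0],0,1],[[0,0.2,0],0,1],[[0,0.2,0],0,1]]'
```

```text
clock: 7.95
tcp_pos: [0.5896, 0.0882, 0.2816]
orientation: [-0.531, 1.917, -1.917]
contact_force: [-0.3, 0.1, -1.5]
grip_width: 0.0379
clock: 8.32
tcp_pos: [0.5896, 0.0882, 0.2796]
orientation: [-0.531, 1.917, -1.917]
contact_force: [-0.3, 0.6, -2.4]
grip_width: 0.0384
```

The socket is 6 mm onto the drive with no force, so the square has dropped in. I'll continue down to the ball.

```bash
python3 -m jog '[[[0,0.1,0],0,1],[[0,0.2,0],0,1],[[0,0.2,0],0,1]]'; python3 -m jog '[[[0,0.1,0],0,1],[[0,0.2,0],0,1],[[0,0.2,0],0,1]]'; python3 -c "
from h import *
print(get_obs()['contact_force'],get_obs()['moment'])"
```

```text
clock: 8.7
tcp_pos: [0.5896, 0.0882, 0.2776]
orientation: [-0.53, 1.917, -1.917]
contact_force: [0.3, 0.1, -2.3]
grip_width: 0.0387
clock: 9.07
tcp_pos: [0.5897, 0.0883, 0.2757]
orientation: [-0.53, 1.917, -1.917]
contact_force: [0.8, -0.3, -2.1]
grip_width: 0.0384
[ 0.81661413 -0.33771783 -2.05738056] [0.03336451 0.02658398 0.00710034]
```

```bash
python3 -m jog '[[[0,0.1,0],0,1],[[0,0.1,0],0,1]]'; python3 -m jog '[[[0,0.1,0],0,1],[[0,0.1,0],0,1]]';python3 -m jog '[[[0,0.1,0],0,1],[[0,0.1,0],0,1]]'
```

```text
clock: 9.32
tcp_pos: [0.5898, 0.0884, 0.2749]
orientation: [-0.53, 1.917, -1.916]
contact_force: [-0.1, 0.9, -1.9]
grip_width: 0.0381
clock: 9.57
tcp_pos: [0.5899, 0.0884, 0.274]
orientation: [-0.529, 1.917, -1.917]
contact_force: [-0.8, 0.5, 1.0]
grip_width: 0.0384
clock: 9.82
tcp_pos: [0.5899, 0.0884, 0.2731]
orientation: [-0.529, 1.916, -1.917]
contact_force: [0.5, 0.8, 3.8]
grip_width: 0.0381
```

```bash
python3 -m jog '[[[0,0.1,0],0,1],[[0,0.1,0],0,1]]'; python3 -m jog '[[[0,0.1,0],0,1],[[0,0.1,0],0,1]]'
```

```text
clock: 10.07
tcp_pos: [0.5899, 0.0883, 0.2717]
orientation: [-0.529, 1.917, -1.916]
contact_force: [1.4, 0.8, 1.7]
grip_width: 0.0383
clock: 10.32
tcp_pos: [0.5898, 0.0883, 0.2707]
orientation: [-0.53, 1.917, -1.916]
contact_force: [2.2, 0.6, 0.9]
grip_width: 0.0384
```

```bash
python3 -m jog '[[[0,0.1,0],0,1],[[0,0.2,0],0,1],[[0,0.2,0],0,1]]'; python3 -m jog '[[[0,0.1,0],0,1],[[0,0.2,0],0,1],[[0,0.2,0],0,1]]'
```

```text
clock: 10.7
tcp_pos: [0.5897, 0.0885, 0.2685]
orientation: [-0.53, 1.917, -1.916]
contact_force: [3.6, 2.2, -1.7]
grip_width: 0.038
clock: 11.08
tcp_pos: [0.5896, 0.0884, 0.2663]
orientation: [-0.53, 1.917, -1.916]
contact_force: [4.5, 3.8, -3.5]
grip_width: 0.0384
```

```bash
python3 -m jog '[[[0,0.1,0],0,1],[[0,0.2,0],0,1],[[0,0.2,0],0,1]]'; python3 -m jog '[[[0,0.1,0],0,1],[[0,0.1,0],0,1]]'
```

```text
clock: 11.45
tcp_pos: [0.5894, 0.0883, 0.2639]
orientation: [-0.531, 1.917, -1.916]
contact_force: [4.4, 2.7, -7.1]
grip_width: 0.0383
clock: 11.7
tcp_pos: [0.5892, 0.088, 0.2628]
orientation: [-0.532, 1.918, -1.917]
contact_force: [4.1, 2.8, -8.6]
grip_width: 0.0385
```

```bash
python3 -m jog '[[[0,0.05,0],0,1],[[0,0.1,0],0,1],[[0,0.1,0],0,1]]'
python3 - <<'E'
from h import *
f=grab_frame('wrist');save(f,'w8');o=get_obs();print(o['tcp_pos'],o['contact_force'],o['moment'])
t=grab_frame('top');cv2.imwrite('pics/t8.png',cv2.resize(t['image'][150:270,200:320],None,fx=5,fy=5,interpolation=cv2.INTER_CUBIC))
E
```

```text
clock: 12.08
tcp_pos: [0.5892, 0.088, 0.2625]
orientation: [-0.532, 1.917, -1.918]
contact_force: [1.5, 1.7, -5.5]
grip_width: 0.0383
[0.58926589 0.08803878 0.26247632] [ 1.47682895  1.63873098 -4.50383278] [ 0.44987059 -0.21707434  0.09259311]
```

View pics/w8.png

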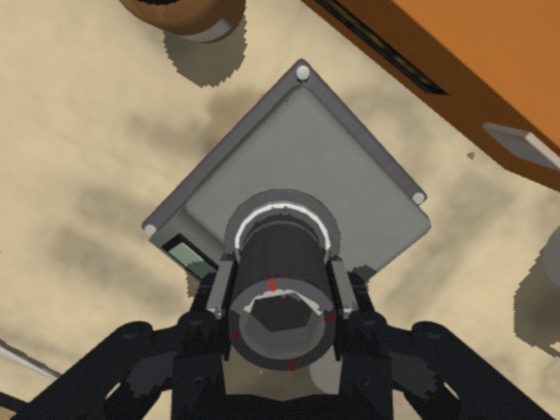

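View pics/t8.png

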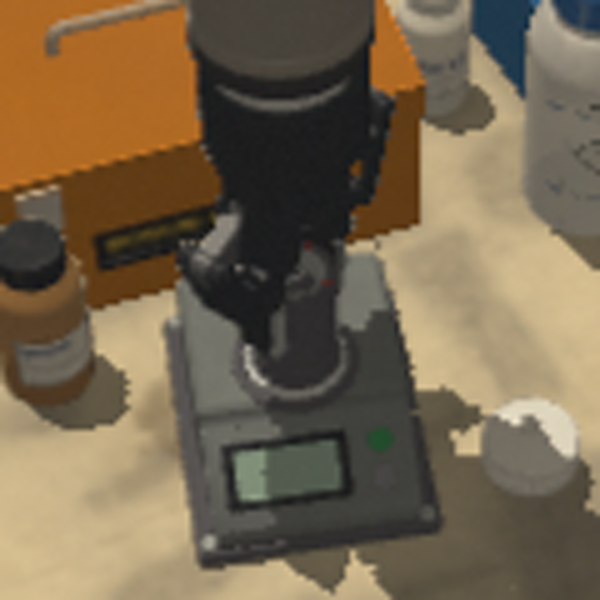

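The socket appears to be resting on the head: the force is rising again and downward travel has stopped. I'll press a little more to confirm it is on the shoulder.

```bash
python3 -m jog '[[[0,0.05,0],0,1],[[0,0.1,0],0,1],[[0,0.1,0],0,1]]';python3 -m jog '[[[0,0.05,0],0,1],[[0,0.1,0],0,1],[[0,0.1,0],0,1]]'
```

```text
clock: 12.55
tcp_pos: [0.5896, 0.0879, 0.2618]
orientation: [-0.53, 1.917, -1.918]
contact_force: [1.0, -0.1, -2.7]
grip_width: 0.0381
clock: 12.92
tcp_pos: [0.5897, 0.088, 0.261]
orientation: [-0.53, 1.917, -1.918]
contact_force: [-1.7, -1.9, 2.8]
grip_width: 0.0386
```

```bash
python3 -m jog '[[[0,0.05,0],0,1],[[0,0.1,0],0,1],[[0,0.1,0],0,1]]'
```

```text
clock: 13.3
tcp_pos: [0.5897, 0.088, 0.2603]
orientation: [-0.53, 1.916, -1.918]
contact_force: [-2.8, -1.7, 7.6]
grip_width: 0.0383
```

The stiffness is about 7 N/mm, which matches the head spring, so the socket is on the shoulder. The ball's side push has also gone. I'll ease off and release.

```bash
python3 -m jog '[[[0,-0.08,0],0,1],[[0,-0.08,0],0,1]]'; python3 -m jog '[[[0,0,0],0,0],[[0,0,0],0,-0.4],[[0,0,0],0,-1],[[0,0,0],0,-1],[[0,0,0],0,-1],[[0,0,0],0,-1],[[0,0,0],0,-1]]'
python3 - <<'E'
from h import *
f=grab_frame('wrist');save(f,'w9');o=get_obs();print(o['tcp_pos'],o['contact_force'],o['moment'])
E
```

```text
clock: 13.55
tcp_pos: [0.5897, 0.088, 0.2607]
orientation: [-0.53, 1.917, -1.917]
contact_force: [-2.8, -1.8, 4.3]
grip_width: 0.0383
clock: 14.42
tcp_pos: [0.5896, 0.0883, 0.2605]
orientation: [-0.53, 1.917, -1.917]
contact_force: [0.7, 0.6, -0.4]
grip_width: 0.0856
[0.58963718 0.08825195 0.26052343] [-0.41443973  0.0217466  -0.47470133] [-0.0141572   0.04058117 -0.02224515]
```

View pics/w9.png

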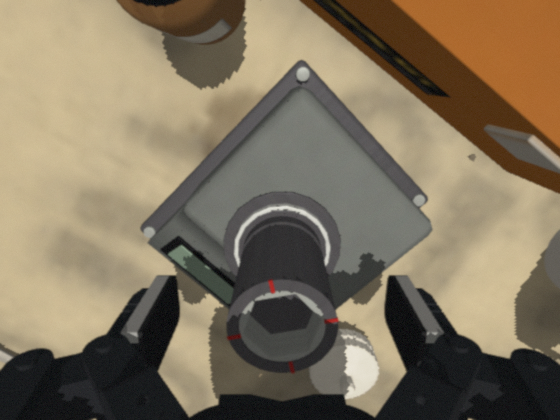

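The fingers are clear on both sides, at about (165,300) and (400,300), and the socket stands upright. I'll lift the arm and check how well it is seated.

```bash
python3 -m jog '[[[0,-2,0],0,-1],[[0,-5,0],0,-1],[[0,-9,0],0,-1],[[2,-13,0],0,-1],[[5,-14,0],0,-1],[[8,-14,0],0,-1],[[8,-14,0],0,-1],[[8,-14,0],0,-1]]'
python3 - <<'E'
from h import *
grab_frame('wrist');grab_frame('wrist');f=grab_frame('wrist');save(f,'w10');o=get_obs();print(o['clock'],o['tcp_pos'],o['contact_force'])
im=f['image'];r=im[...,2].astype(int);m=((r-im[...,1]>40)&(r-im[...,0]>40)&(im[...,1]<90)).astype(np.uint8)
n,l,s,ce=cv2.connectedComponentsWithStats(m);print([(a,c.round(1)) for a,c in zip(s[1:,4],ce[1:]) if a>4])
t=grab_frame('top');cv2.imwrite('pics/t10.png',cv2.resize(t['image'][150:270,200:320],None,fx=5,fy=5,interpolation=cv2.INTER_CUBIC))
print([onz(t,0,0,0)[:0]],proj(t,[.59,.088,.122]),proj(t,[.59,.088,.062]),proj(t,[.59,.088,.135]))
E
```

```text
clock: 15.48
tcp_pos: [0.5214, 0.0475, 0.4016]
orientation: [-0.528, 1.916, -1.916]
contact_force: [-0.4, 0.9, -0.7]
grip_width: 0.0857
15.625 [0.52157671 0.04772002 0.40073364] [-0.52638928  0.4787718  -0.17405087]
[(np.int32(1463), array([499.6,  15.1])), (np.int32(22), array([276.6,  58. ])), (np.int32(22), array([309.2,  80.4])), (np.int32(23), array([255.6,  91.8])), (np.int32(248), array([  6.2, 135.8])), (np.int32(22), array([287.5, 113.8])), (np.int32(8), array([  1.2, 154.6]))]
[array([], dtype=float64)] (np.float64(257.9767739027224), np.float64(203.28523573638347)) (np.float64(258.7344763011853), np.float64(219.2949727079626)) (np.float64(257.80489121878145), np.float64(199.65347138477725))
```

View pics/w10.png

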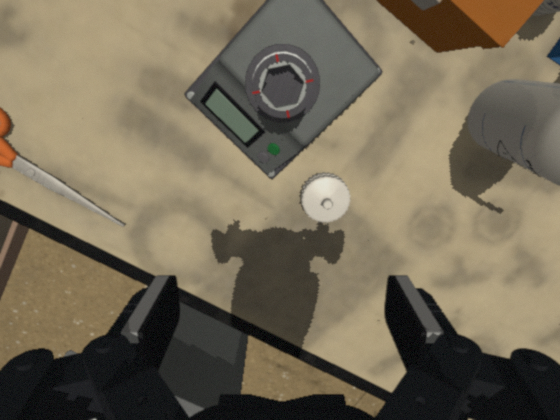

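View pics/t10.png

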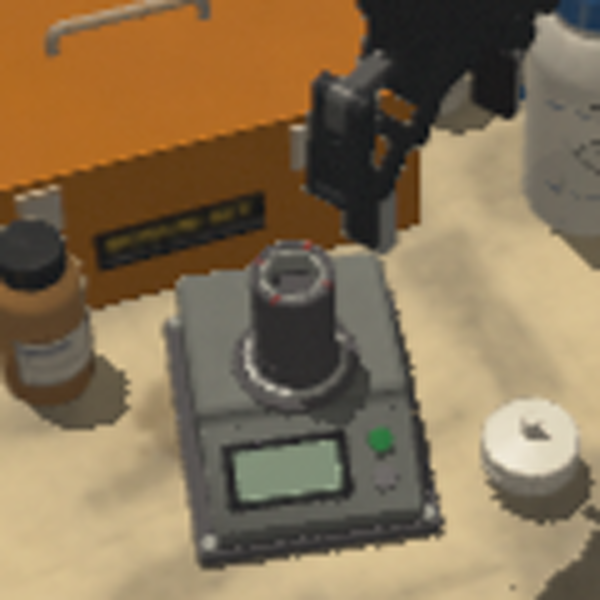

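Run:
```python
from h import *
f=grab_frame('wrist');t=grab_frame('top')
M=[(276.6,58),(309.2,80.4),(255.6,91.8),(287.5,113.8)]
for z in (.118,.122,.126):
    P=np.array([onz(f,*m,z) for m in M]);c=P.mean(0);print(z,c.round(4),np.linalg.norm(P-c,axis=1).round(4),np.degrees(np.arctan2(P[0,1]-c[1],P[0,0]-c[0])))
im=t['image'];r=im[...,2].astype(int);m=((r-im[...,1]>35)&(r-im[...,0]>35)).astype(np.uint8);m[:195]=0;m[215:]=0;m[:,:248]=0;m[:,270:]=0
n,l,s,ce=cv2.connectedComponentsWithStats(m);print(ce[1:],s[1:,4])
u,v=200+291/5,150+275/5
for z in (.118,.122,.126):print(z,onz(t,u,v,z),onz(t,*(ce[1:].mean(0)),z))
```

```text
0.118 [0.5892 0.0874 0.118 ] [0.0178 0.0181 0.018  0.018 ] 42.75936891206681
0.122 [0.5893 0.0875 0.122 ] [0.0175 0.0178 0.0177 0.0177] 42.75936891206694
0.126 [0.5894 0.0875 0.126 ] [0.0172 0.0175 0.0174 0.0174] 42.7593689120668
[[257.46835443 197.37974684]
 [254.5        209.5       ]] [79  2]
0.118 [0.58813225 0.08834332 0.118     ] [0.59460217 0.09125343 0.118     ]
0.122 [0.58500034 0.08951065 0.122     ] [0.59144262 0.09240832 0.122     ]
0.126 [0.58186843 0.09067797 0.126     ] [0.58828306 0.09356322 0.126     ]
```

```bash
python3 -c "
from bench import *
print(get_obs()['clock']);print(hand_in())"
```

```text
15.775
the job is handed in; nothing more can be done
None
```

I gripped the socket, lifted it, turned it 15° to match the drive and lowered it on. The square dropped in without any search turning. I then pressed it home, released it, backed the arm away and handed in at 15.8 s.

- **Seating force:** The ball's resistance came as expected, followed by a pull-down of about 6 N as it entered the groove. After that the head felt like a firm spring of about 7 N/mm. The last press was about 10 N, against the 25 N limit.
- **Final position:** The wrist view puts the socket axis at (0.589, 0.0875), against the drive at (0.590, 0.088). The top rim is at about 122 mm, consistent with fully home, but the picture only fixes that to about 1.5 mm. The flats were at 42.8°, against 42.5° for the drive.
- **Release and bystanders:** After release the sensed force was only noise. The bottles and filter were never touched and look unmoved in the last pictures; I did not measure their positions again.
- **Check that disagreed:** The top camera put the socket top 3 to 5 mm from the wrist camera's position. I had read those pixels roughly, so I relied on the wrist view and the forces.
- **Not seen directly:** The ball itself is hidden once the socket is on, so "ball out in its groove" rests on the force pattern.

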